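Load a brittle wax bar into the cutting jig

ROBOT

A 7-joint arm with a two-finger parallel gripper is mounted at the origin on the work surface. World frame = base frame: x ahead of the robot, y to its left, z up, the work surface at z = 0. Lengths are in m, angles in rad, forces in N, time in s.
With the tool pointing down it reaches from about 0.425 to 0.875 m from the base axis. Payload 8.4 kg.
Tool frame: the origin (TCP) lies on the front face of the gripper's body, between the roots of the fingers; the fingertips stand 73 mm ahead of it and the grasp point (between the pads) lies 54 mm ahead of it; z points along the fingers, y is the line along which they close (so a half turn about z gives the same grasp; the last joint's range is limited). The gripper opens to 85 mm and grips with 20 to 120 N. Pads are 22 mm wide; open, the fingers measure 114 mm over their backs; the gripper's body (76 mm by 85 mm) begins 54 mm behind the grasp point. The pads swing forward as they close: fully open they stand 13 mm farther back than shut.
Start: joints at [1.131, 0.333, 0.04, 1.465, -0.013, 1.343, -0.059], TCP at [0.217, -0.613, 0.304] pointing down, gripper open.
Joint ranges: [-2.58, 2.58], [-0.38, 2.09], [-1.3, 1.39], [0.25, 2.4], [-1.5, 4.64], [0.08, 2.09], [-2.65, 2.65]. Speed limits (rad/s): [2.22, 2.22, 2.79, 2.79, 3.14, 3.14, 3.14].

INTERFACE

Orientations are given as a unit quaternion [x, y, z, w].
In Python, from bench import ctrl gives the robot as it stands. The module is installed in compiled form; this text tells all that it offers.
- The arm moves only by the shell command python3 -m pendant 'ROWS'. ROWS is JSON, a list of rows, each a list of 7 numbers: the turn, a rotation vector about the tool's x, y, z in degrees, then the shift along the tool's x, y, z in m, then the finger opening in m, from 0 to 0.0854. In form: [[wx, wy, wz, dx, dy, dz, hand], ...]. A call has 1 to 12 rows; each row shifts and turns the commanded pose from where the row before left it, along the tool's axes as they then stand; what a row does not reach is not made up. A row lasts 1/8 s, in which the tool goes at most 62.5 mm and 10.7 degrees, less where a joint would pass 70% of its speed; a pose out of reach is approached as far as the arm can. A call with a gripper value outside its range is refused whole. The fingers move at their own pace and stop on an object; the grip force is fixed at half the most. Time passes only in rows, so rows that do not move let the fingers close. It gives the time, the measured TCP pose, the force, the opening and the grip force at its end, in the units of the state.
- ctrl.observe(): the state, without advancing time (a new reading comes with each control period).
- ctrl.camera(name): name is "side" or "top"; returns a dict with "img" (400x640x3 uint8, red, green, blue), "z_map" (400x640 float32, m along the optical axis (not along the pixel's ray), 0 where there is no reading), "fx", "fy", "cx", "cy" (pixels), "R" (3x3) and "t" (3): a world point X has camera coordinates R X + t. Camera axes: x right, y down, z forward; pixel columns grow to the right and rows downward; lengths in m; the calibration is good to about 2 mm. A picture is of the moment at which its call begins.
- ctrl.job_done(): hands the job in; it is judged then, once.
The state is a dict: "time_s": time; "joint_positions": joint angles; "qd": joint speeds; "effort": joint torques, N m; "tool_pos": TCP position; "tool_rot": TCP orientation; "ft_force": force on the tool from outside, world axes, zero at the start; "moment": the same for the moment, N m; "width": finger opening in m; "finger_force": force on a finger pad.
Only numpy, scipy, OpenCV 4.12 (cv2) and the standard library are available. Lean on these libraries where they do the work, as an engineer would, in place of code of your own. Each camera call takes 0.05 s, during which the arm holds its last target. There are 200 camera calls.

TASK

Clear the yellow wax stub out of the cutting jig into the grey offcut tray, then take the red wax bar from the sloping rack and stand it in the jig on its long narrow side, pushed square and flush into the corner of the two red fences, and let go. The wax is brittle: grip it with no more than about 12 N, push and set down gently, and don't drop it. Leave the blue bar, the bottle, the brush and the cork where they are.

Things in the scene. Friction and masses are not known exactly. Their poses are not given: they have to be found in the camera images.
- rack: fixed plywood rack, base 110 (x) x 272 (y) x 12 mm, origin under its centre. A trough along y leans 0.52 rad (30 deg) from vertical, mouth towards -x: floor centre line at x 15, z 50 mm; 31 mm wide, 24 mm deep along the slope, walls 12 mm. Two pockets 118 mm long, centred at y = +65 and -65. The bars stick 36 mm out along the slope
- red_bar: brittle red wax bar, 28 (x) x 110 (y) x 60 mm (z), 0.13-0.23 kg, in either rack pocket on its long narrow side, its z leaning 30 deg; draw it out along its own z. Origin: centre of its 28 x 110 underside. Cracks if its contact forces with the gripper add up to over 40 N (a 12 N grip counts 24: two pads), or if it meets the jig with over 40 N
- red_bar_center (a point): centre of the red bar, 30 mm above its origin along its own z; same axes
- blue_bar: blue wax bar, same size, in the other pocket; leave it alone. Origin: centre of its underside
- stub: yellow wax stub, 28 (x) x 70 (y) x 60 mm (z), 0.08-0.15 kg, brittle, standing upright and askew on the jig's bed. Origin: centre of its underside. Cracks if its contact forces with the gripper add up to over 40 N (a 12 N grip counts 24: two pads), or if it meets the tray with over 40 N
- stub_center (a point): centre of the stub, 30 mm above its origin along its own z
- jig: fixed wooden cutting jig: bed 125 x 200 mm, 15 mm thick, origin under it. Two red fences 22 mm thick and 26 mm high stand on the bed: the long one at +x (inner face at x = 35 mm, along y), the short one at +y (inner face at y = 75 mm, along x). Open at -x and -y. A bar pressed to a fence above the fence's top tips over it: press low
- jig_corner (a point): inner corner of the fences at the height of the bed's top (jig x = 35, y = 75, z = 15 mm); axes as the jig. The seated red bar's centre is at x = -14, y = -55, z = +30 mm from it, its own y along the jig's y either way round
- tray: fixed grey plastic offcut tray, 120 (x) x 150 (y) x 35 mm high, walls and floor 4 mm thick, origin under its centre
- bottle: white bottle with yellow label, 60 mm diameter, 165 mm high with its cap, standing loose between rack and jig, origin under it; leave it
- brush: black nylon brush with wooden back, 55 x 130 x 44 mm, loose; origin under its centre; leave it
- cork: cork block 60 x 100 x 35 mm, loose; origin under its centre; leave it

How it is judged:
On the way, in this order (a step that is already met when the one before it is completed fails the run):
1. the yellow stub lies or stands in the grey tray, let go and at rest (x of stub_center in the frame of tray between -0.056 and 0.056 m and y of stub_center in the frame of tray between -0.071 and 0.071 m and z of stub_center in the frame of tray below 0.045 m and linear speed of stub below 0.03 m/s and contact force between stub and the fingers below 0.05 N), for 0.2 s.
2. the red bar stands on its long narrow side in the jig, square and flush in the fence corner, let go (x of red_bar_center in the frame of jig_corner between -0.0165 and -0.012 m and y of red_bar_center in the frame of jig_corner between -0.0575 and -0.053 m and z of red_bar_center in the frame of jig_corner between 0.027 and 0.033 m and angle between the y axis of red_bar and the y axis of jig, either way round below 0.035 rad and angle between red_bar_center's own x axis and vertical between 1.52 and 1.62 rad and linear speed of red_bar below 0.02 m/s and contact force between red_bar and the fingers below 0.05 N), for 0.2 s.
At the end, for the whole second after the job is handed in: yellow stub inside the tray's walls, at rest; red bar standing on a long narrow side on the jig bed, its long face within 2.5 mm of the long fence and its end within 2.5 mm of the short fence, square within 2 degrees, at rest; both let go (all of step 1 and all of step 2); the robot touches nothing.
It fails at once if the red bar cracks: its contact forces with the gripper, or with the jig, add up to over 40 N (contact force between red_bar and the fingers above 40 N or contact force between red_bar and the arm above 40 N or contact force between red_bar and jig above 40 N).
It fails at once if the yellow stub cracks: its contact forces with the gripper, or with the tray, add up to over 40 N (contact force between stub and the fingers above 40 N or contact force between stub and the arm above 40 N or contact force between stub and tray above 40 N).
It fails at once if the blue bar is moved more than 15 mm (distance of blue_bar from where it was at the start of the episode above 0.015 m).
It fails at once if the bottle, the brush or the cork is moved more than 15 mm (distance of any of bottle, brush, cork from where it was at the start of the episode above 0.015 m).
It fails at once if the red bar or the stub is dropped: it falls free, held by nothing, faster than 0.6 m/s (about 20 mm or more) ((contact force between red_bar and the fingers below 0.01 N and linear speed of red_bar above 0.6 m/s) or (contact force between stub and the fingers below 0.01 N and linear speed of stub above 0.6 m/s)).
It also fails if it takes over 72 s, if anything falls off the work surface, if the arm or the gripper's body presses on something with over 40 N, if the wrist force passes 120 N, or if a joint passes its speed limit or range.

## Working session

There is one attempt and no reset: what is moved stays moved. The work goes in short steps, Python scripts to look and compute and a shell command to move; the robot and the scene stay as the last step left them, time stands still between calls to the robot, and variables do not carry over. Pictures are saved under pics/ and viewed, at most 10 in all, crops included, and the job is handed in when it is done.

```bash
mkdir -p pics
python3 - <<'E'
from bench import ctrl
import cv2,numpy as np
s=ctrl.observe(); print(s)
for n in("top","side"):
    c=ctrl.camera(n); np.savez(f"{n}0.npz",**{k:np.array(v) for k,v in c.items()})
    cv2.imwrite(f"pics/{n}0.png",c["img"][:,:,::-1]); print(n,c["fx"],c["cx"],c["cy"],np.round(-np.array(c["R"]).T@c["t"],3),np.round(c["R"],2).tolist())
E
```

```text
{'time_s': 0.0, 'joint_positions': array([ 1.13080394,  0.33391837,  0.03982914,  1.46628331, -0.01338582,
        1.34332154, -0.05849662]), 'qd': array([ 0.00041154, -0.00023296,  0.00052775,  0.00106859, -0.00128996,
       -0.00079222,  0.00112784]), 'effort': array([ 7.35794620e-04, -6.58563781e+01,  1.36611320e+00, -4.05555975e+01,
        1.69070094e-02,  1.26169960e-02,  8.18915146e-05]), 'tool_pos': array([ 0.21713611, -0.61228817,  0.30300985]), 'tool_rot': array([ 9.85514656e-01,  1.69588238e-01, -1.96174765e-04, -8.09147779e-04]), 'ft_force': array([ 1.33657698, -0.0507054 ,  0.5964324 ]), 'moment': array([-0.02621848, -0.03613885,  0.01227779]), 'finger_force': 0.0, 'width': 0.08565813538343725}
top 393.68651026680686 321.69419991219195 197.55044510468724 [ 0.453 -0.001  0.876] [[0.03, -1.0, 0.0], [-0.99, -0.03, -0.17], [0.17, 0.0, -0.99]]
side 406.9091301155881 314.72096353946677 202.65594217650292 [0.248 0.566 0.72 ] [[-0.87, -0.49, 0.01], [-0.35, 0.61, -0.71], [0.34, -0.62, -0.7]]
```

View pics/top0.png

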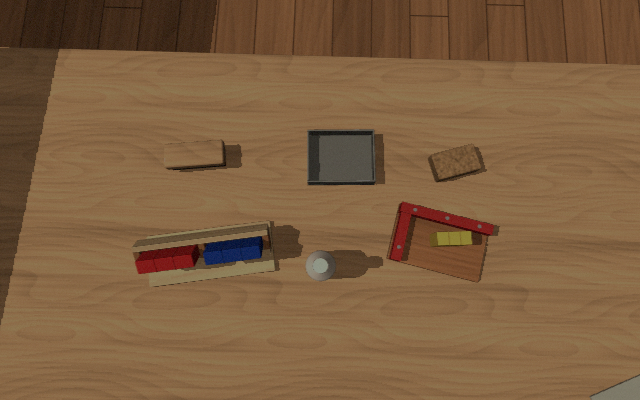

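View pics/side0.png

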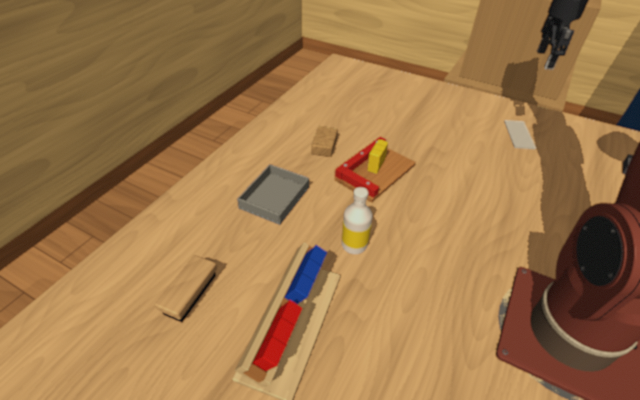

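```bash
cat > h.py <<'E'
import numpy as np,cv2
from scipy.optimize import least_squares
from scipy.spatial.transform import Rotation as Ro
def cloud(c):
    z=np.array(c["z_map"]);v,u=np.mgrid[:z.shape[0],:z.shape[1]]
    P=np.stack([(u-c["cx"])/c["fx"]*z,(v-c["cy"])/c["fy"]*z,z],-1)
    W=(P-np.array(c["t"]))@np.array(c["R"]); W[z<=0]=9
    return W,cv2.cvtColor(np.array(c["img"]),cv2.COLOR_RGB2HSV).astype(int)
def boxsdf(p,c,h):
    q=abs(p-c)-h
    return np.linalg.norm(np.maximum(q,0),axis=1)+np.minimum(q.max(1),0)
def fit(P,boxes,x0,lean=0,z0=0,n=3):
    # boxes in object frame; params x,y,yaw,(z)
    def f(p):
        R=Ro.from_euler("zy",[p[2],-lean])
        q=R.inv().apply(P-[p[0],p[1],p[3] if n==4 else z0])
        return np.min([boxsdf(q,np.array(c),np.array(h)) for c,h in boxes],0)
    r=least_squares(f,(list(x0)+[z0])[:n],loss="soft_l1",f_scale=.002,x_scale=[.01,.01,.1,.01][:n],diff_step=1e-4)
    return r.x,np.sqrt(np.median(r.fun**2)),len(P)
BAR=[([0,0,.03],[.014,.055,.03])]; STUB=[([0,0,.03],[.014,.035,.03])]
JIG=[([.046,-.0015,.028],[.011,.0985,.013]),([-.00275,.086,.028],[.05975,.011,.013])]
def masks(W,H):
    x,y,z=W[...,0],W[...,1],W[...,2]; h,s,v=H[...,0],H[...,1],H[...,2]
    red=((h<6)|(h>174))&(s>170)&(v>60)
    return dict(jig=red&(y<-.05)&(z<.06)&(z>.02)&(x>.2),red=red&(y>.1)&(z>.03)&(x<.6),
     stub=(h>20)&(h<35)&(s>170)&(y<-.1)&(z>.02)&(z<.1)&(x>.25),blue=(h>105)&(h<130)&(s>150)&(y>0)&(z>.03)&(x>.2)&(x<.6))
E
python3 - <<'E'
from h import *
for n in("top","side"):
    W,H=cloud(dict(np.load(n+"0.npz"))); M=masks(W,H)
    print(n)
    for k,b,x0,l,z0 in(("jig",JIG,(.40,-.28,-.23),0,0),("stub",STUB,(.40,-.3,0),0,.015),("red",BAR,(.36,.32,.06),np.pi/6,.05),("blue",BAR,(.36,.18,.06),np.pi/6,.05)):
        P=W[M[k]]; print(k,P.min(0).round(3),P.max(0).round(3)); 
        x0=(P.mean(0)[0],P.mean(0)[1],x0[2])
        print("  z fixed",fit(P,b,x0,l,z0)[0].round(4)," free",*[np.round(a,4) for a in fit(P,b,x0,l,z0,4)])
    x,y,z=np.moveaxis(W,-1,0);
    m=(H[...,1]<70)&(x>.45)&(x<.7)&(abs(y)<.15)&(z<.06)&(z>.025); P=W[m]
    if len(P)>10: print("tray rim",P.min(0),P.max(0),cv2.minAreaRect(P[:,:2].astype(np.float32)))
    m=(abs(y-.02)<.08)&(abs(x-.28)<.09)&(z>.13)&(z<.2); P=W[m]; print("bottle",P.min(0),P.max(0),np.median(P,0))
    m=(x>.3)&(abs(z)<.008)&(x<.7); print("table z",np.median(z[m]))
E
```

```text
top
jig [ 0.468 -0.364  0.02 ] [ 0.591 -0.145  0.047]
  z fixed [ 0.5151 -0.2537 -0.2076]  free [ 0.5152 -0.2537 -0.2068  0.0009] 0.0009 1492
stub [ 0.5   -0.303  0.025] [ 0.53  -0.232  0.078]
  z fixed [ 0.5155 -0.2689  0.0613]  free [ 0.5155 -0.2689  0.0618  0.0162] 0.0002 105
red [0.427 0.248 0.071] [0.485 0.36  0.112]
  z fixed [0.4752 0.3067 0.1385]  free [0.4751 0.3064 0.1381 0.0504] 0.0009 1187
blue [0.448 0.119 0.058] [0.506 0.232 0.112]
  z fixed [0.4959 0.1766 0.1386]  free [0.4958 0.1765 0.1386 0.0504] 0.0009 1187
tray rim [ 0.50038387 -0.11309774  0.02562643] [0.69996777 0.12326765 0.05649687] ((0.6311611533164978, 0.02480819821357727), (0.12780392169952393, 0.30142006278038025), 30.04745864868164)Traceback (most recent call last):
  File "<stdin>", line 12, in <module>
    return umr_minimum(a, axis, None, out, keepdims, initial, where)
ValueError: zero-size array to reduction operation minimum which has no identity
```

Run:
```python
from h import *
for n in("top","side"):
    W,H=cloud(dict(np.load(n+"0.npz"))); M=masks(W,H)
    print(n)
    x,y,z=np.moveaxis(W,-1,0)
    if n=="side":
      h,s,v=np.moveaxis(H,-1,0)
      M["stub"]=(h>18)&(h<36)&(s>150)&(abs(x-.515)<.06)&(abs(y+.27)<.06)&(z>.02)
      for k,b,x0,l,z0 in(("jig",JIG,(.515,-.254,-.207),0,0),("stub",STUB,(.515,-.269,0.06),0,.015),("red",BAR,(.475,.307,.138),np.pi/6,.05),("blue",BAR,(.496,.176,.138),np.pi/6,.05)):
        P=W[M[k]]; print(k,"  z fixed",fit(P,b,x0,l,z0)[0].round(4)," free",*[np.round(a,4) for a in fit(P,b,x0,l,z0,4)])
    m=(abs(x-.645)<.1)&(abs(y+.02)<.12)&(z<.045)&(z>.028); P=W[m]
    print("tray rim",P.min(0).round(3),P.max(0).round(3),cv2.minAreaRect(P[:,:2].astype(np.float32)))
    m=(abs(y-0)<.1)&(abs(x-.42)<.1)&(z>.12)&(z<.2); P=W[m]; print("bottle",len(P),P.min(0).round(3),P.max(0).round(3)) if len(P) else 0
    for nm,cx,cy,zz in(("brush",.62,.28,.044),("cork",.62,-.28,.035)):
        m=(abs(y-cy)<.12)&(abs(x-cx)<.09)&(z>zz-.008)&(z<zz+.01)&((M["jig"]|M["red"])==0); P=W[m]; print(nm,len(P),P.min(0).round(3),P.max(0).round(3)) if len(P) else 0
    m=(x>.3)&(abs(z)<.008)&(x<.7); print("table z",np.median(z[m]))
```

```text
top
tray rim [ 0.631 -0.113  0.028] [0.744 0.039 0.04 ] ((0.6899349689483643, -0.037107422947883606), (0.11364468932151794, 0.14950436353683472), 1.8619141578674316)
bottle 309 [ 0.434 -0.017  0.12 ] [0.472 0.02  0.168]
brush 1397 [0.651 0.22  0.036] [0.71  0.351 0.05 ]
cork 1196 [ 0.53  -0.356  0.027] [ 0.71  -0.162  0.045]
table z 0.0007805470361907727
side
jig   z fixed [ 0.5159 -0.2548 -0.1985]  free [ 0.516  -0.2549 -0.198   0.0009] 0.001 724
stub   z fixed [ 0.5158 -0.2697  0.0606]  free [ 0.5158 -0.2697  0.0624  0.0162] 0.0006 434
red   z fixed [0.475  0.3047 0.1379]  free [0.4751 0.3047 0.1382 0.0501] 0.0012 1507
blue   z fixed [0.4959 0.1745 0.1331]  free [0.4959 0.1744 0.1346 0.0502] 0.0011 982
tray rim [ 0.631 -0.114  0.028] [0.745 0.04  0.039] ((0.6888507008552551, -0.03712667524814606), (0.1141030564904213, 0.15323837101459503), 0.8123511075973511)
bottle 363 [ 0.433 -0.012  0.12 ] [0.47  0.021 0.168]
brush 1608 [0.652 0.219 0.036] [0.71  0.353 0.048]
cork 565 [ 0.53  -0.365  0.027] [ 0.71  -0.167  0.045]
table z 0.0006636449907799896
```

```bash
cat >> h.py <<'E'
def down(yaw,lean=0):
    "tool with y along object x (yaw, z leaning back by lean), z = -object z"
    o=Ro.from_euler("zy",[yaw,-lean]).as_matrix()
    return np.stack([-o[:,1]*-1*-1,o[:,0],-o[:,2]],1) if False else np.stack([np.cross(o[:,0],-o[:,2]),o[:,0],-o[:,2]],1)
def plan(pos,R,step=.04,ang=9.):
    from bench import ctrl
    s=ctrl.observe();R0=Ro.from_quat(s["tool_rot"]);R=Ro.from_matrix(R)
    w=np.degrees((R0.inv()*R).as_rotvec());d=R.inv().apply(np.array(pos)-s["tool_pos"])
    n=max(1,int(np.ceil(np.linalg.norm(w)/ang)));k=max(1,int(np.ceil(np.linalg.norm(d)/step)))
    print("t",round(s["time_s"],2),"turn",w.round(2),"=",n,"x",(w/n).round(2),"| then shift",d.round(4),"=",k,"x",(d/k).round(4),
      "| pos",s["tool_pos"].round(4),"ft",np.round(s["ft_force"],1),"w",round(s["width"],4),"ff",round(s["finger_force"],2),"q",s["joint_positions"].round(2))
E
python3 -c "
from h import *
print(down(.061).round(2)); plan([.5156,-.269,.2],down(.061))"
```

```text
[[-0.06  1.   -0.  ]
 [ 1.    0.06 -0.  ]
 [ 0.    0.   -1.  ]]
t 0.1 turn [-7.000e-02 -5.000e-02 -7.397e+01] = 9 x [-0.01 -0.01 -8.22] | then shift [0.3245 0.3188 0.1031] = 12 x [0.027  0.0266 0.0086] | pos [ 0.2172 -0.6123  0.3031] ft [0.1 0.2 0.2] w 0.0852 ff 0.0 q [ 1.13  0.33  0.04  1.47 -0.01  1.34 -0.06]
```

```bash
python3 -m pendant '[[0,0,-8.2,0,0,0,0.05],[0,0,-8.2,0,0,0,0.05],[0,0,-8.2,0,0,0,0.05],[0,0,-8.2,0,0,0,0.05],[0,0,-8.2,0,0,0,0.05],[0,0,-8.2,0,0,0,0.05],[0,0,-8.2,0,0,0,0.05],[0,0,-8.2,0,0,0,0.05],[0,0,-8.4,0,0,0,0.05]]'
python3 -m pendant '[[0,0,0,0.027,0.0266,0.0086,0.05],[0,0,0,0.027,0.0266,0.0086,0.05],[0,0,0,0.027,0.0266,0.0086,0.05],[0,0,0,0.027,0.0266,0.0086,0.05],[0,0,0,0.027,0.0266,0.0086,0.05],[0,0,0,0.027,0.0266,0.0086,0.05],[0,0,0,0.027,0.0266,0.0086,0.05],[0,0,0,0.027,0.0266,0.0086,0.05],[0,0,0,0.027,0.0266,0.0086,0.05],[0,0,0,0.027,0.0266,0.0086,0.05],[0,0,0,0.027,0.0266,0.0086,0.05],[0,0,0,0.027,0.0266,0.0086,0.05]]'
python3 -m pendant '[[0,0,0,0,0,0,0.05],[0,0,0,0,0,0,0.05]]'
python3 -c "
from h import *
plan([.5156,-.269,.12],down(.061))"
```

```text
time_s: 1.23
tool_pos: [0.2171, -0.6124, 0.3034]
tool_rot: [0.683, 0.73, 0.0, -0.0]
ft_force: [0.1, -0.5, 0.3]
width: 0.0497
finger_force: 0.0
time_s: 2.72
tool_pos: [0.5164, -0.2686, 0.2002]
tool_rot: [0.685, 0.728, -0.0, -0.0]
ft_force: [0.1, -0.7, 0.1]
width: 0.0499
finger_force: 0.0
time_s: 2.98
tool_pos: [0.5155, -0.27, 0.2004]
tool_rot: [0.685, 0.728, -0.0, -0.0]
ft_force: [0.5, -0.8, 0.3]
width: 0.0502
finger_force: 0.0
t 2.98 turn [-0.05 -0.    0.03] = 1 x [-0.05 -0.    0.03] | then shift [0.001  0.0002 0.0804] = 3 x [0.0003 0.0001 0.0268] | pos [ 0.5155 -0.27    0.2004] ft [ 0.5 -0.8  0.3] w 0.0502 ff 0.0 q [ 0.74  0.3  -0.4   1.74  0.13  1.12  0.37]
```

```bash
python3 -m pendant '[[0,0,0,0.001,0,0.027,0.05],[0,0,0,0,0,0.027,0.05],[0,0,0,0,0,0.02,0.05],[0,0,0,0,0,0.006,0.04],[0,0,0,0,0,0,0.032],[0,0,0,0,0,0,0.030],[0,0,0,0,0,0,0.030]]'
python3 -m pendant '[[0,0,0,0,0,0,0.029],[0,0,0,0,0,0,0.029]]'
python3 -m pendant '[[0,0,0,0,0,0,0.0284],[0,0,0,0,0,0,0.0284]]'
```

```text
time_s: 3.85
tool_pos: [0.5162, -0.2688, 0.1215]
tool_rot: [0.685, 0.729, 0.0, 0.001]
ft_force: [-0.4, -0.2, 0.1]
width: 0.0298
finger_force: 0.4
time_s: 4.1
tool_pos: [0.5159, -0.2687, 0.1209]
tool_rot: [0.685, 0.729, -0.0, 0.0]
ft_force: [-0.5, -0.8, 0.4]
width: 0.0289
finger_force: 0.4
time_s: 4.35
tool_pos: [0.5158, -0.2685, 0.1207]
tool_rot: [0.685, 0.729, 0.0, -0.0]
ft_force: [-0.6, -0.4, 0.4]
width: 0.0286
finger_force: 0.4
```

```bash
python3 -m pendant '[[0,0,0,0,0,0,0.028],[0,0,0,0,0,0,0.028]]'
```

```text
time_s: 4.6
tool_pos: [0.5158, -0.2686, 0.1207]
tool_rot: [0.685, 0.729, 0.0, -0.0]
ft_force: [-1.1, -0.2, -0.1]
width: 0.0281
finger_force: 1.0
```

```bash
python3 -m pendant '[[0,0,0,0,0,0,0.0277],[0,0,0,0,0,0,0.0277]]'
```

```text
time_s: 4.85
tool_pos: [0.5159, -0.2685, 0.1207]
tool_rot: [0.685, 0.729, 0.0, -0.0]
ft_force: [0.3, -0.1, -1.0]
width: 0.0277
finger_force: 8.2
```

```bash
python3 -m pendant '[[0,0,0,0,0,0,0.0276],[0,0,0,0,0,-0.005,0.0276],[0,0,0,0,0,-0.010,0.0276],[0,0,0,0,0,-0.015,0.0276],[0,0,0,0,0,-0.015,0.0276],[0,0,0,0,0,-0.010,0.0276],[0,0,0,0,0,-0.005,0.0276]]'
python3 -m pendant '[[0,0,0,0.010,0.008,0,0.0276],[0,0,0,0.020,0.017,0,0.0276],[0,0,0,0.025,0.022,0,0.0276],[0,0,0,0.025,0.022,0,0.0276],[0,0,0,0.025,0.022,0,0.0276],[0,0,0,0.025,0.022,0,0.0276],[0,0,0,0.025,0.022,0,0.0276],[0,0,0,0.025,0.022,0,0.0276],[0,0,0,0.020,0.017,0,0.0276],[0,0,0,0.015,0.009,0,0.0276],[0,0,0,0.005,0.004,0,0.0276],[0,0,0,0,0,0,0.0276]]'
python3 -c "
from h import *
plan([.689,-.037,.1115],down(.061))
from bench import ctrl
c=ctrl.camera('side');cv2.imwrite('pics/s1.png',cv2.resize(c['img'][80:280,180:480,::-1],None,fx=2,fy=2))"
```

```text
time_s: 5.72
tool_pos: [0.5161, -0.2687, 0.1817]
tool_rot: [0.685, 0.728, 0.0, 0.001]
ft_force: [-0.5, -0.7, -2.0]
width: 0.0282
finger_force: 10.9
time_s: 7.22
tool_pos: [0.6888, -0.0377, 0.1805]
tool_rot: [0.685, 0.729, -0.0, -0.0]
ft_force: [0.8, -1.1, -0.9]
width: 0.0278
finger_force: 11.0
t 7.22 turn [-0.02  0.01  0.03] = 1 x [-0.02  0.01  0.03] | then shift [0.0006 0.0002 0.069 ] = 2 x [0.0003 0.0001 0.0345] | pos [ 0.6888 -0.0377  0.1805] ft [ 0.8 -1.1 -0.9] w 0.0278 ff 10.97 q [ 0.32  0.54 -0.46  1.48  0.25  1.18 -0.12]
```

View pics/s1.png

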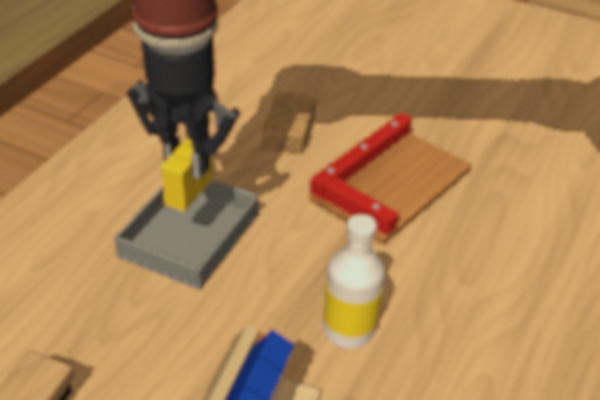

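The stub hangs upright between the fingers (crop ~(185,180)) over the grey tray (~(190,235)), and the jig is clear. I'll lower it gently.

```bash
python3 -m pendant '[[0,0,0,0,0,0.010,0.0276],[0,0,0,0,0,0.017,0.0276],[0,0,0,0,0,0.017,0.0276],[0,0,0,0,0,0.012,0.0276],[0,0,0,0,0,0.006,0.0276],[0,0,0,0,0,0.003,0.0276],[0,0,0,0,0,0.002,0.0276],[0,0,0,0,0,0,0.0276]]'
python3 -m pendant '[[0,0,0,0,0,0.001,0.0276],[0,0,0,0,0,0.001,0.0276],[0,0,0,0,0,0,0.0276]]'
```

```text
time_s: 8.28
tool_pos: [0.6892, -0.0375, 0.114]
tool_rot: [0.685, 0.728, 0.0, 0.0]
ft_force: [0.1, -0.3, -1.4]
width: 0.028
finger_force: 11.0
time_s: 8.65
tool_pos: [0.689, -0.0375, 0.1117]
tool_rot: [0.685, 0.729, -0.0, -0.0]
ft_force: [-0.6, 0.4, -1.6]
width: 0.0276
finger_force: 11.0
```

```bash
python3 -m pendant '[[0,0,0,0,0,0.0005,0.0276],[0,0,0,0,0,0.0005,0.0276],[0,0,0,0,0,0,0.0276]]'
python3 -m pendant '[[0,0,0,0,0,0.0005,0.0276],[0,0,0,0,0,0,0.0276]]'
```

```text
time_s: 9.02
tool_pos: [0.6889, -0.0375, 0.1107]
tool_rot: [0.685, 0.729, -0.0, -0.0]
ft_force: [-0.1, -0.1, -2.2]
width: 0.0279
finger_force: 11.0
time_s: 9.28
tool_pos: [0.689, -0.0375, 0.1102]
tool_rot: [0.685, 0.729, 0.0, -0.0]
ft_force: [0.1, 0.4, -1.2]
width: 0.0282
finger_force: 11.0
```

```bash
python3 -m pendant '[[0,0,0,0,0,0.0005,0.0276],[0,0,0,0,0,0,0.0276],[0,0,0,0,0,0,0.0285],[0,0,0,0,0,0,0.03],[0,0,0,0,0,0,0.036],[0,0,0,0,0,0,0.045],[0,0,0,0,0,0,0.05],[0,0,0,0,0,-0.015,0.05],[0,0,0,0,0,-0.03,0.05],[0,0,0,0,0,-0.04,0.05],[0,0,0,0,0,-0.04,0.05],[0,0,0,0,0,-0.03,0.05]]'
python3 - <<'E'
from h import *
from bench import ctrl
c=ctrl.camera('side');W,H=cloud(c);h,s,v=np.moveaxis(H,-1,0);x,y,z=np.moveaxis(W,-1,0)
m=(h>18)&(h<36)&(s>150)&(abs(x-.689)<.08)&(abs(y+.037)<.08)&(z>.02);P=W[m]
print(P.min(0),P.max(0),fit(P,STUB,(.689,-.037,.06),0,.004,4))
# pre-grasp of red bar: bar origin, axes
o=np.array([.475,.3055,.050]);yaw=.138;le=np.pi/6
B=Ro.from_euler("zy",[yaw,-le]).as_matrix();bz=B[:,2]
R=down(yaw,le);print(R.round(2))
for q in(.105,.225):  # TCP distance along bar z from origin
    print(q,(o+bz*q).round(4)); plan(o+bz*q,R)
E
```

```text
time_s: 10.78
tool_pos: [0.6893, -0.0373, 0.2682]
tool_rot: [0.685, 0.729, 0.001, 0.001]
ft_force: [0.2, -0.1, 0.3]
width: 0.0501
finger_force: 0.0
[ 0.67296027 -0.07240621  0.02014149] [ 0.70376836 -0.00090359  0.06765399] (array([ 0.6902505 , -0.03843773,  0.056242  ,  0.00457298]), np.float64(0.0005972063648238927), 511)
[[-0.12  0.86  0.5 ]
 [ 0.99  0.14 -0.  ]
 [-0.07  0.5  -0.87]]
0.105 [0.4225 0.3055 0.1409]
t 10.82 turn [-29.42  -2.94  -4.28] = 4 x [-7.35 -0.73 -1.07] | then shift [ 0.3804 -0.2478 -0.0201] = 12 x [ 0.0317 -0.0207 -0.0017] | pos [ 0.6904 -0.0372  0.2725] ft [ 1.2 -0.1  4.1] w 0.0499 ff 0.0 q [ 0.32  0.47 -0.47  1.38  0.22  1.34 -0.09]
0.225 [0.3625 0.3055 0.2449]
t 10.82 turn [-29.42  -2.94  -4.28] = 4 x [-7.35 -0.73 -1.07] | then shift [ 0.3804 -0.2478 -0.1401] = 12 x [ 0.0317 -0.0207 -0.0117] | pos [ 0.6904 -0.0372  0.2725] ft [ 1.2 -0.1  4.1] w 0.0499 ff 0.0 q [ 0.32  0.47 -0.47  1.38  0.22  1.34 -0.09]
```

```bash
sed -i 's/"zy"/"ZY"/g' h.py
python3 - <<'E'
from h import *
for n in("top","side"):
    W,H=cloud(dict(np.load(n+"0.npz"))); M=masks(W,H)
    for k,x0 in(("red",(.475,.306,.138)),("blue",(.496,.176,.138))):
        P=W[M[k]]; print(n,k,*[np.round(a,4) for a in fit(P,BAR,x0,np.pi/6,.05)],fit(P,BAR,x0,np.pi/6,.05,4)[0].round(4))
    for k,x0 in(("jig",0),):
        P=W[M[k]];
        for zz in (.0,.001): print([np.round(a,4) for a in fit(P,JIG,(.515,-.254,-.203),0,zz)])
E
```

```text
top red [0.4751 0.3089 0.1579] 0.0006 1187 [0.4751 0.3089 0.1578 0.0502]
top blue [0.4959 0.1788 0.1609] 0.0005 1187 [0.4959 0.1789 0.1608 0.0501]
[array([ 0.5151, -0.2537, -0.2077]), np.float64(0.0011), np.int64(1492)]
[array([ 0.5152, -0.2537, -0.2067]), np.float64(0.0009), np.int64(1492)]
side red [0.4755 0.3074 0.1614] 0.0005 1507 [0.4753 0.3074 0.1609 0.0495]
side blue [0.4962 0.1776 0.1583] 0.0005 982 [0.4961 0.1776 0.1572 0.0497]
[array([ 0.5159, -0.2548, -0.1985]), np.float64(0.0011), np.int64(724)]
[array([ 0.516 , -0.2549, -0.1982]), np.float64(0.001), np.int64(724)]
```

Run:
```python
from h import *
o=np.array([.4753,.308,.050]);R=down(.16,np.pi/6);print(R.round(3))
plan(o-R[:,2]*.225,R)
```

```text
[[-0.159  0.855  0.494]
 [ 0.987  0.138  0.08 ]
 [ 0.     0.5   -0.866]]
t 10.82 turn [-29.54   1.53  -5.49] = 4 x [-7.38  0.38 -1.37] | then shift [ 0.375  -0.2475 -0.111 ] = 12 x [ 0.0313 -0.0206 -0.0093] | pos [ 0.6904 -0.0372  0.2725] ft [ 1.2 -0.1  4.1] w 0.0499 ff 0.0 q [ 0.32  0.47 -0.47  1.38  0.22  1.34 -0.09]
```

```bash
python3 -m pendant '[[-7.4,0.4,-1.4,0,0,0,0.05],[-7.4,0.4,-1.4,0,0,0,0.05],[-7.4,0.4,-1.4,0,0,0,0.05],[-7.3,0.3,-1.3,0,0,0,0.05],[0,0,0,0,0,0,0.05]]'
python3 -m pendant '[[0,0,0,0.0313,-0.0206,-0.0093,0.05],[0,0,0,0.0313,-0.0206,-0.0093,0.05],[0,0,0,0.0313,-0.0206,-0.0093,0.05],[0,0,0,0.0313,-0.0206,-0.0093,0.05],[0,0,0,0.0313,-0.0206,-0.0093,0.05],[0,0,0,0.0313,-0.0206,-0.0093,0.05],[0,0,0,0.0313,-0.0206,-0.0093,0.05],[0,0,0,0.0313,-0.0206,-0.0093,0.05],[0,0,0,0.0313,-0.0206,-0.0093,0.05],[0,0,0,0.0313,-0.0206,-0.0093,0.05],[0,0,0,0.0313,-0.0206,-0.0093,0.05],[0,0,0,0.0313,-0.0206,-0.0093,0.05]]'
python3 -m pendant '[[0,0,0,0,0,0,0.05],[0,0,0,0,0,0,0.05]]'
python3 - <<'E'
from h import *
o=np.array([.4753,.308,.050]);R=down(.16,np.pi/6)
plan(o-R[:,2]*.225,R);plan(o-R[:,2]*.106,R)
E
```

```text
time_s: 11.45
tool_pos: [0.6875, -0.0383, 0.2648]
tool_rot: [0.628, 0.736, 0.193, 0.165]
ft_force: [-0.4, 0.0, -0.3]
width: 0.05
finger_force: 0.0
time_s: 12.95
tool_pos: [0.3615, 0.2925, 0.242]
tool_rot: [0.627, 0.736, 0.194, 0.165]
ft_force: [0.7, 0.3, 0.7]
width: 0.05
finger_force: 0.0
time_s: 13.2
tool_pos: [0.3628, 0.2909, 0.2415]
tool_rot: [0.627, 0.736, 0.194, 0.165]
ft_force: [0.3, -0.8, -0.1]
width: 0.0499
finger_force: 0.0
t 13.2 turn [-0.48 -0.05 -0.03] = 1 x [-0.48 -0.05 -0.03] | then shift [-0.001   0.0028 -0.0023] = 1 x [-0.001   0.0028 -0.0023] | pos [0.3628 0.2909 0.2415] ft [ 0.3 -0.8 -0.1] w 0.0499 ff 0.0 q [ 0.26 -0.34 -1.06  2.22  0.02  0.68 -0.68]
t 13.2 turn [-0.48 -0.05 -0.03] = 1 x [-0.48 -0.05 -0.03] | then shift [-0.001   0.0028  0.1167] = 3 x [-0.0003  0.0009  0.0389] | pos [0.3628 0.2909 0.2415] ft [ 0.3 -0.8 -0.1] w 0.0499 ff 0.0 q [ 0.26 -0.34 -1.06  2.22  0.02  0.68 -0.68]
```

```bash
python3 -m pendant '[[-0.5,0,0,-0.001,0.0028,0.01,0.05],[0,0,0,0,0,0.03,0.05],[0,0,0,0,0,0.03,0.05],[0,0,0,0,0,0.02,0.05],[0,0,0,0,0,0.01,0.05],[0,0,0,0,0,0,0.05]]'
python3 - <<'E'
from h import *
from bench import ctrl
o=np.array([.4753,.308,.050]);R=down(.16,np.pi/6)
plan(o-R[:,2]*.106,R)
c=ctrl.camera('side');cv2.imwrite('pics/s2.png',cv2.resize(c['img'][200:400,180:400,::-1],None,fx=3,fy=3))
E
```

```text
time_s: 13.95
tool_pos: [0.411, 0.2946, 0.1591]
tool_rot: [0.628, 0.735, 0.194, 0.167]
ft_force: [-0.7, 0.1, -0.3]
width: 0.0499
finger_force: 0.0
t 13.95 turn [-0.39  0.21 -0.14] = 1 x [-0.39  0.21 -0.14] | then shift [0.003  0.0023 0.0213] = 1 x [0.003  0.0023 0.0213] | pos [0.411  0.2946 0.1591] ft [-0.7  0.1 -0.3] w 0.0499 ff 0.0 q [ 0.37  0.1  -1.28  2.23  0.79  0.63 -1.32]
```

View pics/s2.png

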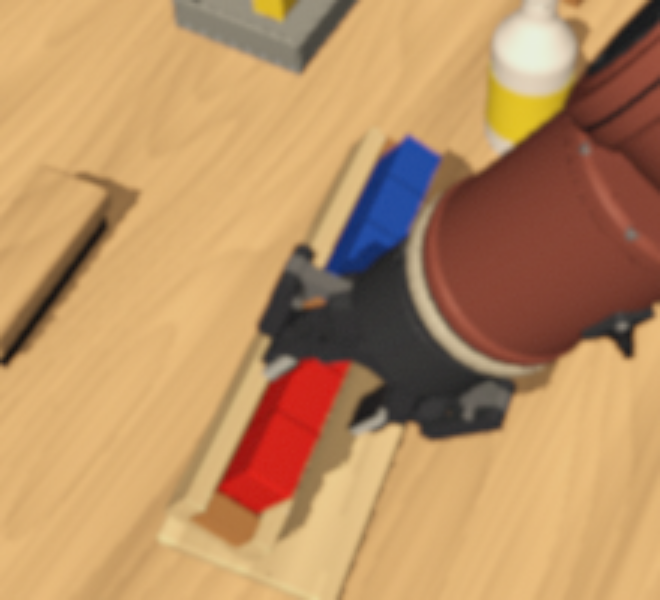

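```bash
python3 -m pendant '[[0,0,0,0,0,0,0.05],[0,0,0,0,0,0,0.05]]'
python3 - <<'E'
from h import *
from bench import ctrl
o=np.array([.4753,.308,.050]);R=down(.16,np.pi/6)
plan(o-R[:,2]*.106,R)
s=ctrl.observe();c=dict(np.load('side0.npz'));T=Ro.from_quat(s["tool_rot"]).as_matrix()
B=np.stack([R[:,1],R[:,0],-R[:,2]],1)
for n,X in([("tip%+d"%k,s["tool_pos"]+T@[0,k*.025,.07]) for k in(-1,1)]+[("top %d %d"%(a,b),o+B@[a*.014,b*.055,.06]) for a in(-1,1) for b in(-1,1)]):
    p=c["R"]@X+c["t"];print(n,((p[0]/p[2]*c["fx"]+c["cx"]-180)*3).round(),((p[1]/p[2]*c["fy"]+c["cy"]-200)*3).round())
E
```

```text
time_s: 14.25
tool_pos: [0.4111, 0.2952, 0.1611]
tool_rot: [0.627, 0.735, 0.195, 0.169]
ft_force: [-0.4, -0.3, -0.4]
width: 0.0502
finger_force: 0.0
t 14.25 turn [-0.1   0.31 -0.03] = 1 x [-0.1   0.31 -0.03] | then shift [0.0024 0.0012 0.0229] = 1 x [0.0024 0.0012 0.0229] | pos [0.4111 0.2952 0.1611] ft [-0.4 -0.3 -0.4] w 0.0502 ff 0.0 q [ 0.37  0.09 -1.28  2.23  0.78  0.63 -1.32]
tip-1 350.0 413.0
tip+1 275.0 365.0
top -1 -1 367.0 322.0
top -1 1 290.0 499.0
top 1 -1 328.0 296.0
top 1 1 245.0 471.0
```

```bash
python3 -m pendant '[[0,0.3,0,0.0024,0.0012,0.005,0.05],[0,0,0,0,0,0.006,0.05],[0,0,0,0,0,0,0.05],[0,0,0,0,0,0,0.05]]'
python3 - <<'E'
from h import *
o=np.array([.4753,.308,.050]);R=down(.16,np.pi/6)
plan(o-R[:,2]*.106,R)
E
```

```text
time_s: 14.75
tool_pos: [0.4168, 0.2987, 0.1519]
tool_rot: [0.627, 0.736, 0.196, 0.167]
ft_force: [-0.8, -0.1, 0.2]
width: 0.0502
finger_force: 0.0
t 14.75 turn [-0.15 -0.02 -0.01] = 1 x [-0.15 -0.02 -0.01] | then shift [-0.0001  0.0003  0.0118] = 1 x [-0.0001  0.0003  0.0118] | pos [0.4168 0.2987 0.1519] ft [-0.8 -0.1  0.2] w 0.0502 ff 0.0 q [ 0.33  0.15 -1.25  2.23  0.87  0.64 -1.39]
```

```bash
python3 -m pendant '[[0,0,0,0,0.0003,0.005,0.05],[0,0,0,0,0,0.005,0.045],[0,0,0,0,0,0.002,0.04],[0,0,0,0,0,0,0.035],[0,0,0,0,0,0,0.032],[0,0,0,0,0,0,0.031],[0,0,0,0,0,0,0.031]]'
python3 -m pendant '[[0,0,0,0,0,0,0.030],[0,0,0,0,0,0,0.030]]'
python3 -m pendant '[[0,0,0,0,0,0,0.0293],[0,0,0,0,0,0,0.0293]]'
python3 - <<'E'
from h import *
o=np.array([.4753,.308,.050]);R=down(.16,np.pi/6)
plan(o-R[:,2]*.106,R)
E
```

```text
time_s: 15.62
tool_pos: [0.4231, 0.2996, 0.1414]
tool_rot: [0.627, 0.736, 0.196, 0.167]
ft_force: [0.3, 0.0, -0.9]
width: 0.0306
finger_force: 0.0
time_s: 15.88
tool_pos: [0.423, 0.2996, 0.1413]
tool_rot: [0.627, 0.736, 0.196, 0.167]
ft_force: [0.5, 0.4, 1.0]
width: 0.0299
finger_force: 0.0
time_s: 16.12
tool_pos: [0.4229, 0.2996, 0.1412]
tool_rot: [0.627, 0.736, 0.196, 0.167]
ft_force: [-1.0, -0.1, -0.8]
width: 0.0291
finger_force: 0.4
t 16.12 turn [-0.2  -0.02 -0.02] = 1 x [-0.2  -0.02 -0.02] | then shift [-0.      0.0004 -0.0005] = 1 x [-0.      0.0004 -0.0005] | pos [0.4229 0.2996 0.1412] ft [-1.  -0.1 -0.8] w 0.0291 ff 0.42 q [ 0.28  0.19 -1.21  2.23  0.95  0.65 -1.45]
```

```bash
python3 -m pendant '[[0,0,0,0,0,0,0.0287],[0,0,0,0,0,0,0.0287]]'
python3 -m pendant '[[0,0,0,0,0,0,0.0283],[0,0,0,0,0,0,0.0283]]'
```

```text
time_s: 16.38
tool_pos: [0.4228, 0.2995, 0.1411]
tool_rot: [0.627, 0.736, 0.196, 0.167]
ft_force: [-2.9, -0.6, 0.7]
width: 0.0288
finger_force: 1.1
time_s: 16.62
tool_pos: [0.4229, 0.2996, 0.1412]
tool_rot: [0.627, 0.736, 0.196, 0.167]
ft_force: [-2.0, 0.3, -0.0]
width: 0.0284
finger_force: 1.1
```

```bash
python3 -m pendant '[[0,0,0,0,0,0,0.028],[0,0,0,0,0,0,0.028]]'
```

```text
time_s: 16.88
tool_pos: [0.4231, 0.2996, 0.1413]
tool_rot: [0.627, 0.736, 0.196, 0.167]
ft_force: [-1.3, -0.0, -1.0]
width: 0.0279
finger_force: 1.8
```

```bash
python3 -m pendant '[[0,0,0,0,0,0,0.0277],[0,0,0,0,0,0,0.0277]]'
```

```text
time_s: 17.12
tool_pos: [0.4231, 0.2996, 0.1413]
tool_rot: [0.627, 0.736, 0.196, 0.167]
ft_force: [-0.1, 0.3, -0.5]
width: 0.0276
finger_force: 8.3
```

```bash
python3 -m pendant '[[0,0,0,0,0,0,0.0276],[0,0,0,0,0,-0.002,0.0276],[0,0,0,0,0,-0.003,0.0276],[0,0,0,0,0,-0.003,0.0276]]'
python3 -m pendant '[[0,0,0,0,0,-0.005,0.0276],[0,0,0,0,0,-0.007,0.0276],[0,0,0,0,0,-0.007,0.0276],[0,0,0,0,0,-0.007,0.0276],[0,0,0,0,0,-0.005,0.0276],[0,0,0,0,0,-0.003,0.0276],[0,0,0,0,0,0,0.0276]]'
python3 - <<'E'
from h import *
from bench import ctrl
o=np.array([.4753,.308,.050]);R=down(.16,np.pi/6)
plan(o-R[:,2]*.148,R)
c=ctrl.camera('side');cv2.imwrite('pics/s3.png',cv2.resize(c['img'][200:400,180:400,::-1],None,fx=3,fy=3))
E
```

```text
time_s: 17.62
tool_pos: [0.419, 0.299, 0.1484]
tool_rot: [0.627, 0.736, 0.196, 0.167]
ft_force: [0.4, 0.3, -1.4]
width: 0.028
finger_force: 10.9
time_s: 18.5
tool_pos: [0.4025, 0.2962, 0.178]
tool_rot: [0.627, 0.736, 0.196, 0.167]
ft_force: [0.1, -0.2, -1.0]
width: 0.0278
finger_force: 11.0
t 18.5 turn [-0.13  0.   -0.02] = 1 x [-0.13  0.   -0.02] | then shift [ 0.     -0.0001 -0.0003] = 1 x [ 0.     -0.0001 -0.0003] | pos [0.4025 0.2962 0.178 ] ft [ 0.1 -0.2 -1. ] w 0.0278 ff 10.99 q [ 0.37 -0.02 -1.25  2.23  0.59  0.6  -1.16]
```

View pics/s3.png

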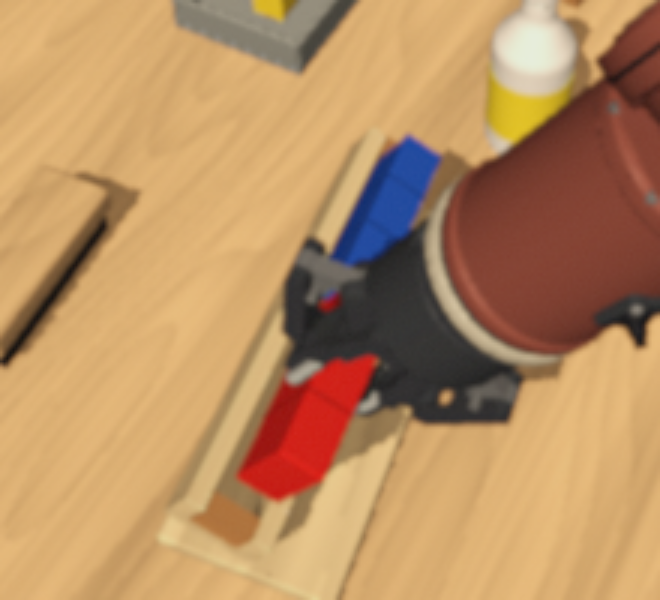

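```bash
python3 -m pendant '[[0,0,0,0,0.004,-0.007,0.0276],[0,0,0,0,0.008,-0.014,0.0276],[0,0,0,0,0.01,-0.017,0.0276],[0,0,0,-0.003,0.022,-0.005,0.0276],[0,0,0,-0.003,0.025,-0.005,0.0276],[0,0,0,-0.003,0.025,-0.005,0.0276],[0,0,0,-0.003,0.025,-0.005,0.0276],[0,0,0,-0.003,0.025,-0.005,0.0276],[0,0,0,-0.002,0.015,-0.003,0.0276],[0,0,0,-0.001,0.007,-0.001,0.0276],[0,0,0,0,0,0,0.0276]]'
python3 - <<'E'
from h import *
plan([.5,.28,.29],down(-.203))
J=Ro.from_euler("Z",[-.203]);j=np.array([.5155,-.2542,0])
for d in(0,.012): print("bar centre target",(j+J.apply([.021-d,.02-d,0])).round(4))
E
```

```text
time_s: 19.92
tool_pos: [0.5144, 0.2961, 0.3179]
tool_rot: [0.627, 0.736, 0.196, 0.166]
ft_force: [-0.4, -0.3, -1.6]
width: 0.028
finger_force: 11.1
t 19.93 turn [29.44 -5.44 20.31] = 5 x [ 5.89 -1.09  4.06] | then shift [-0.0187 -0.0108  0.0279] = 1 x [-0.0187 -0.0108  0.0279] | pos [0.5144 0.2961 0.3179] ft [-0.4 -0.3 -1.6] w 0.028 ff 11.07 q [ 0.37  0.02 -1.08  1.89  0.38  0.82 -0.75]
bar centre target [[ 0.5401 -0.2388  0.    ]]
bar centre target [[ 0.5259 -0.2482  0.    ]]
```

```bash
python3 -m pendant '[[5.9,-1.1,4.1,0,0,0,0.0276],[5.9,-1.1,4.1,0,0,0,0.0276],[5.9,-1.1,4.1,0,0,0,0.0276],[5.9,-1.1,4.1,0,0,0,0.0276],[5.85,-1.05,3.9,0,0,0,0.0276],[0,0,0,-0.013,0.003,0,0.0276],[0,0,0,-0.026,0.006,0,0.0276],[0,0,0,-0.035,0.008,0,0.0276],[0,0,0,-0.035,0.008,0,0.0276],[0,0,0,-0.035,0.008,0,0.0276],[0,0,0,-0.035,0.008,0,0.0276],[0,0,0,-0.035,0.008,0,0.0276]]'
python3 -m pendant '[[0,0,0,-0.035,0.008,0,0.0276],[0,0,0,-0.035,0.008,0,0.0276],[0,0,0,-0.035,0.008,0,0.0276],[0,0,0,-0.035,0.008,0,0.0276],[0,0,0,-0.035,0.008,0,0.0276],[0,0,0,-0.035,0.008,0,0.0276],[0,0,0,-0.035,0.008,0,0.0276],[0,0,0,-0.03,0.007,0,0.0276],[0,0,0,-0.02,0.005,0,0.0276],[0,0,0,-0.01,0.0025,0,0.0276],[0,0,0,0,0,0,0.0276],[0,0,0,0,0,0,0.0276]]'
python3 - <<'E'
from h import *
from bench import ctrl
plan([.5259,-.2482,.2],down(-.203))
for n in("side","top"):
    c=ctrl.camera(n);W,H=cloud(c);s=ctrl.observe();h,sa,v=np.moveaxis(H,-1,0)
    p=s["tool_pos"];P=W[((h<6)|(h>174))&(sa>170)&(v>60)&(np.linalg.norm(W-p+[0,0,.075],axis=-1)<.075)&(W[...,2]<p[2]-.03)]
    if len(P)>50: print(n,*[np.round(a,4) for a in fit(P,BAR,(p[0],p[1],-.203),0,p[2]-.106,4)],p.round(4))
E
```

```text
time_s: 21.42
tool_pos: [0.5185, 0.075, 0.318]
tool_rot: [0.775, 0.632, 0.0, 0.002]
ft_force: [1.0, -0.9, -1.7]
width: 0.0277
finger_force: 11.0
time_s: 22.92
tool_pos: [0.5273, -0.2349, 0.3183]
tool_rot: [0.774, 0.633, 0.001, 0.0]
ft_force: [0.2, -0.3, -1.8]
width: 0.0276
finger_force: 11.0
t 22.93 turn [ 0.04 -0.04  0.12] = 1 x [ 0.04 -0.04  0.12] | then shift [-0.0133  0.0013  0.1183] = 3 x [-0.0044  0.0004  0.0394] | pos [ 0.5273 -0.2349  0.3183] ft [ 0.2 -0.3 -1.8] w 0.0276 ff 11.03 q [ 1.02  0.27 -0.81  1.59  0.2   1.36 -0.01]
side [ 0.5289 -0.235  -0.2002  0.2137] 0.0006 733 [ 0.5273 -0.235   0.3183]
top [ 0.5286 -0.2344 -0.2035  0.2135] 0.0004 939 [ 0.5273 -0.2352  0.3183]
```

```bash
python3 -m pendant '[[0,0,0,-0.005,0.002,0.01,0.0276],[0,0,0,-0.005,0.002,0.02,0.0276],[0,0,0,0,0,0.03,0.0276],[0,0,0,0,0,0.03,0.0276],[0,0,0,0,0,0.03,0.0276],[0,0,0,0,0,0.025,0.0276],[0,0,0,0,0,0.015,0.0276],[0,0,0,0,0,0.01,0.0276],[0,0,0,0,0,0.006,0.0276],[0,0,0,0,0,0.003,0.0276],[0,0,0,0,0,0,0.0276]]'
python3 - <<'E'
from h import *
from bench import ctrl
plan([.529,-.2455,.1215],down(-.203))
for n in("side","top"):
    c=ctrl.camera(n);W,H=cloud(c);s=ctrl.observe();h,sa,v=np.moveaxis(H,-1,0)
    m=((h<6)|(h>174))&(sa>170)&(v>60)
    p=s["tool_pos"];P=W[m&(np.linalg.norm(W-p+[0,0,.075],axis=-1)<.072)&(W[...,2]<p[2]-.03)&(W[...,2]>.050)]
    if len(P)>50: print(n,*[np.round(a,4) for a in fit(P,BAR,(p[0],p[1],-.203),0,p[2]-.106,4)],p.round(4))
    if n=="side": cv2.imwrite('pics/s4.png',cv2.resize(c['img'][90:240,290:490,::-1],None,fx=3.5,fy=3.5))
E
```

```text
time_s: 24.4
tool_pos: [0.5292, -0.247, 0.1395]
tool_rot: [0.775, 0.632, 0.0, 0.0]
ft_force: [0.6, 0.3, -1.1]
width: 0.0278
finger_force: 11.0
t 24.4 turn [ 0.06 -0.02  0.  ] = 1 x [ 0.06 -0.02  0.  ] | then shift [ 0.0014 -0.0005  0.018 ] = 1 x [ 0.0014 -0.0005  0.018 ] | pos [ 0.5292 -0.247   0.1395] ft [ 0.6  0.3 -1.1] w 0.0278 ff 11.0 q [ 0.97  0.45 -0.75  1.78  0.35  1.05 -0.11]
side [ 0.5308 -0.2471 -0.2053  0.0349] 0.0007 442 [ 0.5293 -0.247   0.1396]
top [ 0.5311 -0.2464 -0.1936  0.0349] 0.0006 471 [ 0.5293 -0.247   0.1397]
```

View pics/s4.png

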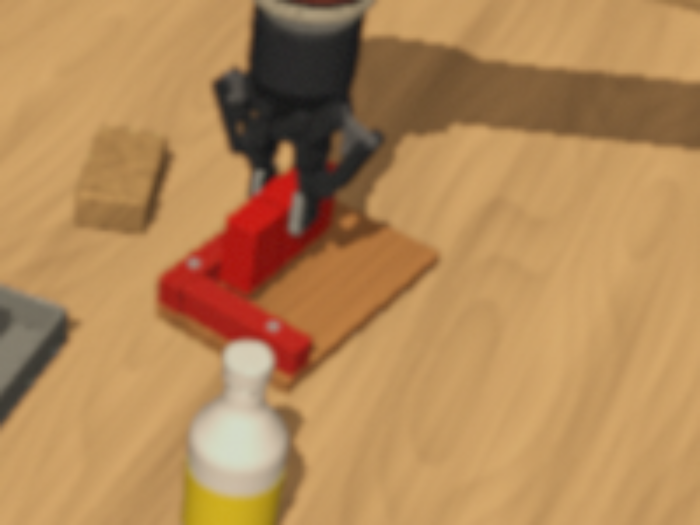

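```bash
python3 -m pendant '[[0,0,0,0,0,0.005,0.0276],[0,0,0,0,0,0.006,0.0276],[0,0,0,0,0,0.003,0.0276],[0,0,0,0,0,0.002,0.0276],[0,0,0,0,0,0.001,0.0276],[0,0,0,0,0,0,0.0276],[0,0,0,0,0,0,0.0276]]'
python3 -m pendant '[[0,0,0,0,0,0.0005,0.0276],[0,0,0,0,0,0,0.0276]]'
python3 -m pendant '[[0,0,0,0,0,0.0005,0.0276],[0,0,0,0,0,0,0.0276]]'
```

```text
time_s: 25.38
tool_pos: [0.5291, -0.2469, 0.1223]
tool_rot: [0.775, 0.632, 0.0, 0.0]
ft_force: [0.9, 1.1, -2.1]
width: 0.0275
finger_force: 11.0
time_s: 25.62
tool_pos: [0.529, -0.2469, 0.1216]
tool_rot: [0.775, 0.632, 0.0, 0.0]
ft_force: [0.2, 0.1, -1.9]
width: 0.0279
finger_force: 11.0
time_s: 25.88
tool_pos: [0.529, -0.2469, 0.1211]
tool_rot: [0.775, 0.632, 0.0, -0.0]
ft_force: [0.9, 0.3, -2.4]
width: 0.0278
finger_force: 11.0
```

```bash
python3 -m pendant '[[0,0,0,0.004,0.003,0,0.0276],[0,0,0,0.003,0.002,0,0.0276],[0,0,0,0.001,0.001,0,0.0276],[0,0,0,0,0,0,0.0276]]'
python3 -m pendant '[[0,0,0,0,0.0005,0,0.0276],[0,0,0,0,0,0,0.0276]]'
python3 -m pendant '[[0,0,0,0,0.0005,0,0.0276],[0,0,0,0,0,0,0.0276]]'
python3 -m pendant '[[0,0,0,0,0.0003,0,0.0276],[0,0,0,0,0,0,0.0276]]'
```

```text
time_s: 26.38
tool_pos: [0.5365, -0.2404, 0.1211]
tool_rot: [0.775, 0.632, 0.0, 0.0]
ft_force: [-0.2, -0.4, -2.1]
width: 0.028
finger_force: 11.0
time_s: 26.62
tool_pos: [0.537, -0.2405, 0.1211]
tool_rot: [0.775, 0.632, 0.0, 0.0]
ft_force: [-0.8, -1.1, -2.7]
width: 0.0277
finger_force: 11.0
time_s: 26.88
tool_pos: [0.5375, -0.2406, 0.1211]
tool_rot: [0.775, 0.632, 0.0, 0.0]
ft_force: [-1.1, -1.3, -2.2]
width: 0.0279
finger_force: 11.0
time_s: 27.12
tool_pos: [0.5377, -0.2407, 0.1211]
tool_rot: [0.775, 0.632, 0.0, 0.0]
ft_force: [-1.8, -1.6, -2.2]
width: 0.028
finger_force: 11.0
```

```bash
python3 -m pendant '[[0,0,0,0,0.0004,0,0.0276],[0,0,0,0,0,0,0.0276]]'
python3 -m pendant '[[0,0,0,0.0006,0,0,0.0276],[0,0,0,0,0,0,0.0276]]'
python3 -m pendant '[[0,0,0,0.0006,0,0,0.0276],[0,0,0,0,0,0,0.0276]]'
```

```text
time_s: 27.38
tool_pos: [0.5379, -0.2407, 0.1211]
tool_rot: [0.775, 0.632, 0.0, -0.0]
ft_force: [-3.9, -1.0, -0.4]
width: 0.0278
finger_force: 11.2
time_s: 27.62
tool_pos: [0.5379, -0.2405, 0.1211]
tool_rot: [0.775, 0.632, -0.0, 0.0]
ft_force: [-3.8, -4.3, -1.9]
width: 0.0277
finger_force: 11.2
time_s: 27.88
tool_pos: [0.538, -0.2405, 0.1211]
tool_rot: [0.775, 0.631, -0.0, 0.0]
ft_force: [-4.0, -4.3, 0.4]
width: 0.0276
finger_force: 11.2
```

```bash
python3 -m pendant '[[0,0,0,0.0004,0.0004,0.0004,0.0276],[0,0,0,0,0,0,0.0276]]'
python3 -m pendant '[[0,0,0,0,0,0.0005,0.0276],[0,0,0,0,0,0,0.0276]]'
python3 - <<'E'
from h import *
from bench import ctrl
plan([.529,-.2455,.1215],down(-.203))
for n in("side","top"):
    c=ctrl.camera(n);W,H=cloud(c);s=ctrl.observe();h,sa,v=np.moveaxis(H,-1,0)
    m=((h<6)|(h>174))&(sa>170)&(v>60)
    p=s["tool_pos"];P=W[m&(np.linalg.norm(W-p+[0,0,.075],axis=-1)<.072)&(W[...,2]<p[2]-.03)&(W[...,2]>.050)]
    if len(P)>50: print(n,*[np.round(a,4) for a in fit(P,BAR,(p[0],p[1],-.203),0,p[2]-.106,4)],p.round(4))
E
```

```text
time_s: 28.12
tool_pos: [0.5383, -0.2403, 0.1208]
tool_rot: [0.775, 0.631, -0.0, 0.0]
ft_force: [-4.4, -4.6, 1.2]
width: 0.0278
finger_force: 11.9
time_s: 28.38
tool_pos: [0.5383, -0.2403, 0.1207]
tool_rot: [0.776, 0.631, -0.001, 0.0]
ft_force: [-5.9, -4.9, 5.1]
width: 0.0277
finger_force: 12.4
t 28.38 turn [-0.02  0.07 -0.08] = 1 x [-0.02  0.07 -0.08] | then shift [-0.0069 -0.0081 -0.0008] = 1 x [-0.0069 -0.0081 -0.0008] | pos [ 0.5383 -0.2403  0.1207] ft [-5.9 -4.9  5.1] w 0.0277 ff 12.36 q [ 0.94  0.48 -0.73  1.78  0.37  1.03 -0.14]
side [ 0.5396 -0.2408 -0.2168  0.016 ] 0.0007 298 [ 0.5383 -0.2404  0.1207]
top [ 0.5396 -0.24   -0.2078  0.0159] 0.0006 388 [ 0.5383 -0.2403  0.1207]
```

```bash
python3 -m pendant '[[0,0,0,0,0,0,0.0279],[0,0,0,0,0,0,0.0281],[0,0,0,0,0,0,0.0284],[0,0,0,0,0,0,0.029],[0,0,0,0,0,0,0.032],[0,0,0,0,0,0,0.04],[0,0,0,0,0,0,0.045],[0,0,0,0,-0.001,0,0.045],[0,0,0,0,0,0,0.045]]'
python3 -m pendant '[[0,0,0,0,0,-0.01,0.045],[0,0,0,0,0,-0.02,0.045],[0,0,0,0,0,-0.03,0.045],[0,0,0,0,0,-0.03,0.045],[0,0,0,0,-0.03,-0.02,0.03],[0,0,0,0,-0.03,0,0.01],[0,0,0,0,-0.03,0,0],[0,0,0,0,-0.02,0,0],[0,0,0,0,0,0,0]]'
cat > look.py <<'E'
from h import *
from bench import ctrl
import sys
for n in("side","top"):
    c=ctrl.camera(n);W,H=cloud(c);h,sa,v=np.moveaxis(H,-1,0);x,y,z=np.moveaxis(W,-1,0)
    m=((h<6)|(h>174))&(sa>170)&(v>60)&(y<-.05)&(x>.4)
    P=W[m&(z>.050)&(z<.1)];b=fit(P,BAR,(.54,-.239,-.203),0,.015,4)
    P=W[m&(z<.046)&(z>.037)&(abs((x-.5155)*.979-(y+.254)*.202-.046)<.02)];l=cv2.minAreaRect(P[:,:2].astype(np.float32))
    P2=W[m&(z<.047)&(z>.02)];j=fit(P2[boxsdf(Ro.from_euler("Z",-b[0][2]).apply(P2-[b[0][0],b[0][1],0]),np.array([0,0,.03]),np.array([.0155,.0565,.06]))>0],JIG,(.515,-.254,-.203),0,.0008)
    r=Ro.from_euler("Z",-j[0][2]).apply([b[0][0]-j[0][0],b[0][1]-j[0][1],0])
    print(n,"bar",b[0].round(4),"jig",j[0].round(4),"rel corner",(r-[.035,.075,0]).round(4),"dyaw deg",np.degrees(b[0][2]-j[0][2]).round(2))
    cv2.imwrite(f'pics/{sys.argv[1]}_{n}.png',cv2.resize(c['img'][190:290,370:510,::-1] if n=="top" else c['img'][120:220,310:450,::-1],None,fx=5,fy=5,interpolation=2))
E
python3 look.py a; python3 -c "
from h import *
plan([.5,-.25,.1],down(-.203))"
```

```text
time_s: 29.6
tool_pos: [0.5379, -0.2389, 0.1203]
tool_rot: [0.775, 0.632, 0.0, 0.0]
ft_force: [-0.2, -0.1, 0.3]
width: 0.0447
finger_force: 0.0
time_s: 30.72
tool_pos: [0.4296, -0.2169, 0.2316]
tool_rot: [0.775, 0.632, -0.0, 0.001]
ft_force: [-1.1, -0.7, 0.7]
width: 0.0003
finger_force: 0.0
side bar [ 0.5397 -0.2409 -0.213   0.016 ] jig [ 0.5126 -0.2543 -0.2047] rel corner [-0.0112 -0.0563  0.    ] dyaw deg -0.48
top bar [ 0.5396 -0.2396 -0.2146  0.0159] jig [ 0.5145 -0.2538 -0.2113] rel corner [-0.0135 -0.0558  0.    ] dyaw deg -0.19
t 30.82 turn [ 0.13  0.04 -0.  ] = 1 x [ 0.13  0.04 -0.  ] | then shift [-0.0183  0.0743  0.1313] = 4 x [-0.0046  0.0186  0.0328] | pos [ 0.4309 -0.2171  0.2313] ft [-0.5  0.2  0.3] w -0.0002 ff 0.0 q [ 1.17  0.11 -0.83  1.92  0.09  1.14  0.1 ]
```

View pics/a_side.png

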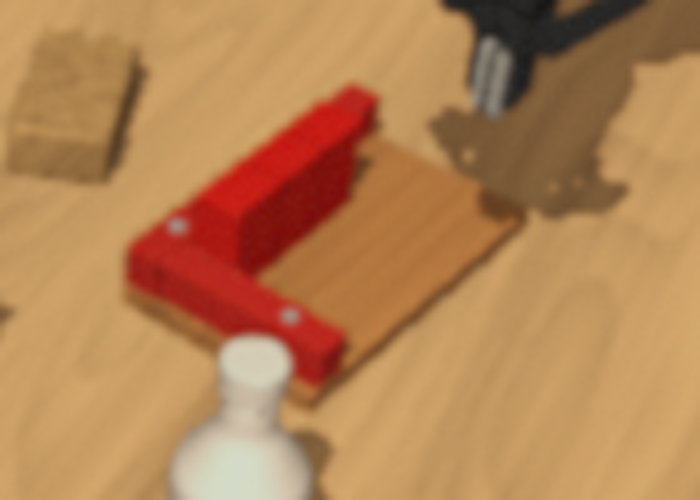

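```bash
python3 -m pendant '[[0,0,0,-0.028,0.034,0,0],[0,0,0,-0.028,0.034,0,0],[0,0,0,-0.028,0.034,0,0],[0,0,0,0,0,0.02,0],[0,0,0,0,0,0.03,0],[0,0,0,0,0,0.03,0],[0,0,0,0,0,0.025,0],[0,0,0,0,0,0.015,0],[0,0,0,0,0,0.008,0],[0,0,0,0,0,0.003,0],[0,0,0,0,0,0,0]]'
python3 -m pendant '[[0,0,0,0.006,0,0,0],[0,0,0,0.004,0,0,0],[0,0,0,0.002,0,0,0],[0,0,0,0,0,0,0]]'
python3 -c "
from h import *
plan([.5141,-.3202,.1],down(-.203))"
```

```text
time_s: 32.2
tool_pos: [0.5135, -0.3197, 0.0997]
tool_rot: [0.775, 0.632, 0.0, 0.0]
ft_force: [-0.2, 1.1, 0.9]
width: 0.0
finger_force: 0.0
time_s: 32.7
tool_pos: [0.5157, -0.3076, 0.0993]
tool_rot: [0.775, 0.632, 0.0, 0.0]
ft_force: [-0.4, -0.6, 0.1]
width: -0.0002
finger_force: 0.0
t 32.7 turn [ 0.03 -0.03  0.02] = 1 x [ 0.03 -0.03  0.02] | then shift [-0.0127  0.001  -0.0007] = 1 x [-0.0127  0.001  -0.0007] | pos [ 0.5157 -0.3076  0.0993] ft [-0.4 -0.6  0.1] w -0.0002 ff 0.0 q [ 1.03  0.52 -0.71  1.77  0.4   1.   -0.04]
```

```bash
python3 -m pendant '[[0,0,0,0.001,0,0,0],[0,0,0,0.001,0,0,0],[0,0,0,0.001,0,0,0]]'
python3 -m pendant '[[0,0,0,0.001,0,0,0],[0,0,0,0,0,0,0]]'
python3 -m pendant '[[0,0,0,0.0006,0,0,0],[0,0,0,0,0,0,0]]'
python3 -m pendant '[[0,0,0,0.0006,0,0,0],[0,0,0,0,0,0,0]]'
python3 -m pendant '[[0,0,0,0.0006,0,0,0],[0,0,0,0,0,0,0]]'
```

```text
time_s: 33.08
tool_pos: [0.5161, -0.3051, 0.0992]
tool_rot: [0.775, 0.632, 0.0, 0.0]
ft_force: [-1.1, -3.1, 0.7]
width: -0.0002
finger_force: 0.0
time_s: 33.33
tool_pos: [0.5161, -0.3049, 0.0993]
tool_rot: [0.775, 0.631, -0.0, 0.0]
ft_force: [-1.6, -4.9, 1.4]
width: 0.0005
finger_force: 0.0
time_s: 33.58
tool_pos: [0.5161, -0.3048, 0.0994]
tool_rot: [0.776, 0.631, -0.0, 0.001]
ft_force: [-2.8, -6.6, 2.1]
width: 0.0003
finger_force: 0.0
time_s: 33.83
tool_pos: [0.5161, -0.3047, 0.0995]
tool_rot: [0.776, 0.631, -0.0, 0.001]
ft_force: [-3.0, -7.8, 2.3]
width: -0.0
finger_force: 0.0
time_s: 34.08
tool_pos: [0.5161, -0.3046, 0.0996]
tool_rot: [0.776, 0.631, -0.001, 0.001]
ft_force: [-2.3, -8.7, 2.3]
width: -0.0004
finger_force: 0.0
```

```bash
python3 -m pendant '[[0,0,0,-0.004,0,0,0],[0,0,0,-0.01,0,0,0],[0,0,0,-0.01,0,0,0],[0,0,0,0,0,-0.03,0],[0,0,0,0,0,-0.04,0],[0,0,0,0,0,-0.04,0],[0,0,0,-0.03,-0.03,-0.02,0],[0,0,0,-0.03,-0.03,0,0],[0,0,0,-0.03,-0.03,0,0],[0,0,0,-0.03,-0.03,0,0],[0,0,0,0,0,0,0],[0,0,0,0,0,0,0]]'
python3 look.py b; python3 look.py c
```

```text
time_s: 35.58
tool_pos: [0.3704, -0.4189, 0.2292]
tool_rot: [0.775, 0.632, 0.001, 0.0]
ft_force: [0.5, 0.4, 0.6]
width: 0.0004
finger_force: 0.0
side bar [ 0.5397 -0.2408 -0.2147  0.016 ] jig [ 0.5126 -0.2544 -0.2075] rel corner [-0.0112 -0.0561  0.    ] dyaw deg -0.41
top bar [ 0.5394 -0.2397 -0.2131  0.0158] jig [ 0.5146 -0.2536 -0.208 ] rel corner [-0.0136 -0.0563  0.    ] dyaw deg -0.29
side bar [ 0.5397 -0.2406 -0.2114  0.0159] jig [ 0.5132 -0.2543 -0.2028] rel corner [-0.0118 -0.0562  0.    ] dyaw deg -0.49
top bar [ 0.5395 -0.2397 -0.2131  0.0157] jig [ 0.5146 -0.2538 -0.2115] rel corner [-0.0136 -0.056   0.    ] dyaw deg -0.09
```

View pics/b_top.png

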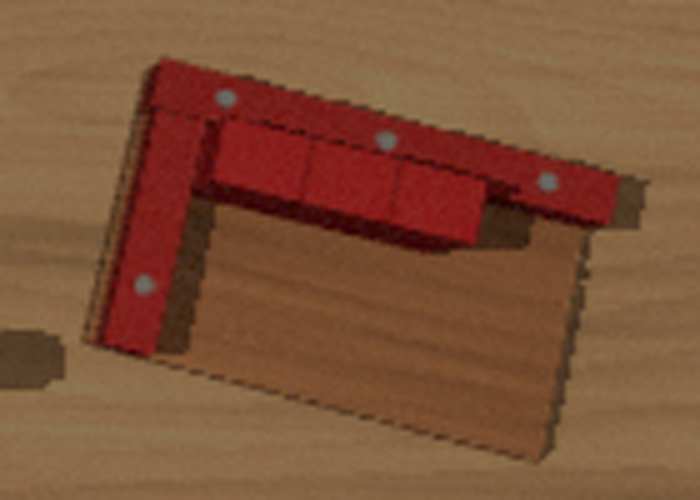

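The top crop shows the bar's long face along the long fence, with its end at the short fence (~(205,150)). The 9 N push didn't move it, so it is seated.

```bash
python3 -c "
from bench import ctrl
print(ctrl.job_done())"
```

```text
the job is handed in; nothing more can be done
None
```

I handed the job in at about 36 s of the 72 s allowed; no verdict came back. The stub is in the grey tray, and the red bar stands released in the fence corner, with the cameras putting it within about 3 mm of the seated position and half a degree of square. A low 9 N push on its end didn't move it.

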